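# Grease the drum sander's end bearing with a push gun

### The job

Swing the guard door in front of the drum sander's end bearing open until it stands about square to the machine. Then take the push-type grease gun out of the wooden tool block, press its coupler squarely onto the bearing's tilted grease nipple until it snaps on, and keep pushing along the nipple until the spring-loaded nozzle has gone well over half its travel into the gun. Finish while holding the gun pressed in like that; leave the door open and the other things on the bench where they are.

Things in the scene. Friction and masses are not known exactly. Their poses are not given: they have to be found in the camera images.
- guard_door (a joint): angle (rad) of the guard door in front of the bearing: grey steel sheet 160 mm wide, 4 mm thick, 25 to 223 mm above the bench, vertical hinge at its left edge seen from the robot. 0 = shut, up to 1.9 as its right edge swings out to the robot; 1.57 = square to the machine. Starts shut or ajar; friction of 0.12 N m keeps it where it is left.
- door_handle (a point): point on the axis of the door's vertical D-pull, a steel bar 11 mm thick, 85 mm long, 35 mm off the door's outer face, 130 mm from the hinge; 193 mm above the bench, 21 mm below the bar's top end, 30 mm below the door's top edge; the bar can be pinched here from above. x = square to the panel, from outer face inwards; y = along the panel to the hinge; z up.
- door_hinge (a point): point on the vertical hinge line of the guard door, at the height of door_handle. Axes as door_handle.
- nipple: steel grease nipple on the bearing behind the door. Origin at its tip, 159 mm above the bench, 49 mm behind the shut door, mid bay. +z = its axis, outward, 40 degrees from vertical towards the machine's front; +y level, to the hinge side. Ball head 10 mm, neck 6.4 mm, hexagon 15 mm behind the tip. Bay open above; sheet 105 mm high 82 mm to the right, frame 220 mm high 80 mm to the left.
- grease_gun: push-type grease gun, 190 mm, about 0.4 kg, upright, coupler down, in the tool block's 29 mm hole. Origin on its axis under the 40 mm collar resting on the block; +z to its rear end (up). Above: barrel 34 mm across to 70 mm, black grip cap 28 mm across from 70 to 115 mm. Below: 12 mm nozzle with a coupler 24 mm across, mouth 75 mm below the origin; lift over 80 mm to clear the block.
- coupler_mouth (a point): centre of the open end face of the coupler; axes as the gun's (+z into the coupler, to the gun's rear). The mouth is 18 mm wide; inside, 4 mm deep, are four sprung jaws that part over the nipple's ball with about 8 N and snap shut behind it.
- coupler_seat (a point): centre of the flat seal inside the coupler, 13 mm behind the mouth on the axis; it meets the nipple's tip when the coupler has snapped on. Axes as the gun's.
- gun_nozzle (a joint): how far (m) the nozzle has slid into the gun: 0 = fully out, 0.014 = stop. Its spring pushes back with 10 N at first, 16 N at the stop, so the coupler snaps on first and the nozzle slides in after.
- tool_block: fixed wooden block 100 x 130 x 92 mm with drilled holes; origin at the centre of its underside, the gun's hole runs through its middle.
- tin: bystander: round steel grease tin, 72 mm across, 65 mm high; origin at the centre of its underside. Leave it.
- finger_plane: bystander: small brass finger plane with wooden wedge, 95 x 30 x 30 mm; origin at the centre of its underside. Leave it.
- blank: bystander: dark wooden fingerboard blank 62 x 240 x 10 mm; origin at the centre of its underside. Leave it.

How it is judged:
By the outcome, as a careful person would: the job done as asked, in the order asked, and still so for the second after the job is handed in, while the arm keeps its last pose, push and grip.
It also fails if it takes over 64 s, if anything falls off the work surface, if the arm or the gripper's body presses on something with over 40 N, if the wrist force passes 120 N, or if a joint passes its speed limit or range.

### The arm

A 6-joint arm with a two-finger parallel gripper is mounted at the origin on the work surface. World frame = base frame: x ahead of the robot, y to its left, z up, the work surface at z = 0. Lengths are in m, angles in rad, forces in N, time in s.
With the tool pointing down it reaches from about 0.325 to 0.775 m from the base axis. Payload 5.5 kg.
Tool frame: the origin (TCP) lies on the centre line of the jaws, within the pads' length; the fingertips stand robot.nose_length ahead of it and the grasp point (between the pads) lies 8 mm behind it (robot.nose_length is the distance from the TCP to the fingertips, in m); x points along the fingers, y is the direction in which the jaws open and shut, and the axes are right-handed (so a half turn about x gives the same grasp; the last joint's range is limited). The gripper opens to 88 mm and grips with 3 to 60 N. Pads are 20 mm wide; open, the fingers measure 115 mm over their backs; the gripper's body (75 mm by 178 mm) begins 61 mm behind the grasp point.
Start: joints at [1.227, 0.091, 1.231, -0, 1.82, -0.057], TCP at [0.17, 0.576, 0.234] pointing down, gripper open.
Joint ranges: [-2.87, 2.87], [-0.86, 2.18], [0.17, 2.46], [-1.51, 4.65], [0.06, 2.69], [-2.65, 2.65]. Speed limits (rad/s): [2.57, 2.57, 3.01, 3.14, 3.14, 3.14].

### API

Orientations are given as a unit quaternion [x, y, z, w].
In Python, from station import robot gives the robot as it stands. The module is installed in compiled form; this text tells all that it offers. Calls block until the motion is done:
- robot.movep(position, orientation): joint-space move of the TCP to a pose.
- robot.servo_line(position, max_speed=0.15, orientation=None, until_force=None): straight line of the TCP; orientation=None keeps the orientation; max_speed is the mean speed in m/s. With until_force (N) it stops when the force on the tool has changed by that much, and returns True; else False.
- robot.set_joints(angles): joint-space move.
- robot.grip(opening, grip_force=None): finger opening in m; grip_force is the grip in N (None keeps the last); returns when the fingers have stopped.
- robot.pause(seconds).
- robot.ik(position, orientation): joint angles nearest the present ones, or None.
- robot.sense(): the state.
- robot.camera(name): name is "scene" or "top" or "wrist"; returns a dict with "frame" (480x640x3 uint8, red, green, blue), "depth" (480x640 float32, m along the optical axis (not along the pixel's ray), 0 where there is no reading), "fovy" (degrees; the focal length in pixels is half the picture's height over the tangent of half this angle, whatever the lens; pixels are square), "cx", "cy" (the principal point, pixels), "rvec" (rotation vector, rad) and "tvec" (3), from world to camera coordinates, as OpenCV has them. Camera axes: x right, y down, z forward; pixel columns grow to the right and rows downward; lengths in m; the calibration is good to about 2 mm. A picture is of the moment at which its call begins.
A pose or a line that the arm cannot do raises robot.Unreachable and nothing moves.
- robot.close_job(): hands the job in, once; it reports no verdict.
The state is a dict: "time_s": time; "joint_positions": joint angles; "joint_vel": joint speeds; "joint_torque": joint torques, N m; "eef_pos": TCP position; "tool_rot": TCP orientation; "wrist_force": force on the tool from outside, world axes, zero at the start; "ft_torque": the same for the moment, N m; "grip_width": finger opening in m.
Only numpy, scipy, OpenCV 4.12 (cv2) and the standard library are available. Lean on these libraries where they do the work, as an engineer would, in place of code of your own. Each camera call takes 0.05 s, during which the arm holds its last target.

## Working session

There is one attempt and no reset: what is moved stays moved. The work goes in short steps, each a Python script; the robot and the scene stay as the last script left them, time stands still between calls to the robot, and variables do not carry over. Pictures are saved under pics/ and viewed, and the job is handed in when it is done.

```bash
mkdir -p pics; ls; cat > h.py <<'E'
import numpy as np, cv2
from scipy.spatial.transform import Rotation as R
from station import robot
def cam(n, save=None):
    c=robot.camera(n)
    if save: cv2.imwrite(f'pics/{save}.png', c['frame'][:,:,::-1])
    np.savez(f'pics/{save or n}.npz', **c)
    return c
def cloud(c):
    f=240/np.tan(np.radians(c['fovy'])/2); d=np.array(c['depth'],float)
    v,u=np.mgrid[:480,:640]
    P=np.stack([(u-c['cx'])/f*d,(v-c['cy'])/f*d,d],-1)
    Rm=cv2.Rodrigues(np.array(c['rvec'],float))[0]
    W=(P-np.array(c['tvec']).ravel())@Rm
    W[d==0]=np.nan
    return W
def st():
    s=robot.sense(); print('t',round(s['time_s'],2),'p',np.round(s['eef_pos'],4),'F',np.round(s['wrist_force'],1),'T',np.round(s['ft_torque'],2),'w',round(s['grip_width'],4)); return s
E
python3 - <<'E'
from h import *
for n in ['scene','top','wrist']:
    c=cam(n,n+'0'); print(n,c['fovy'],c['cx'],c['cy'],np.round(c['rvec'],3),np.round(c['tvec'],3))
s=st(); print(s['tool_rot'],robot.nose_length)
E
```

```text
pics
scene 50.657054056276515 317.39624220534404 236.97126527556298 [ 2.307  1.197 -0.356] [-0.237 -0.264  1.649]
top 43.11494712496268 314.2695774182585 235.21528868313462 [ 2.17  -2.105  0.184] [-0.052  0.484  1.475]
wrist 66.39833511292866 317.36884207994643 237.29173545189937 [-2.327 -1.74  -0.244] [-0.599 -0.034  0.39 ]
t 0.15 p [0.1697 0.5753 0.2327] F [ 0.4  0.7 -0.1] T [0.01 0.02 0.01] w 0.0879
[ 0.10051447  0.69995005 -0.10159164  0.69974703] 0.011
```

View pics/scene0.png

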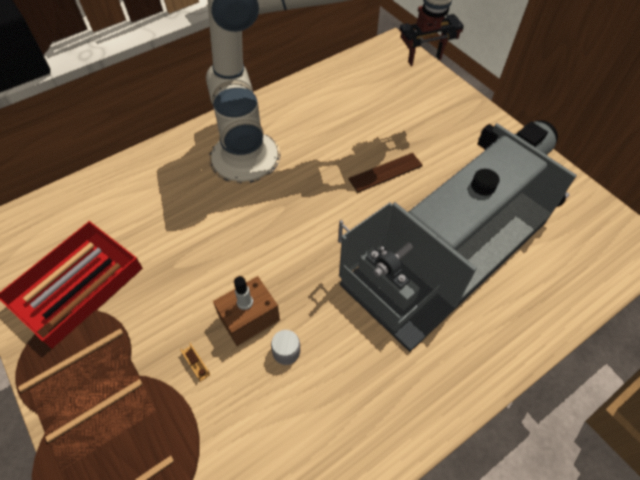

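View pics/top0.png

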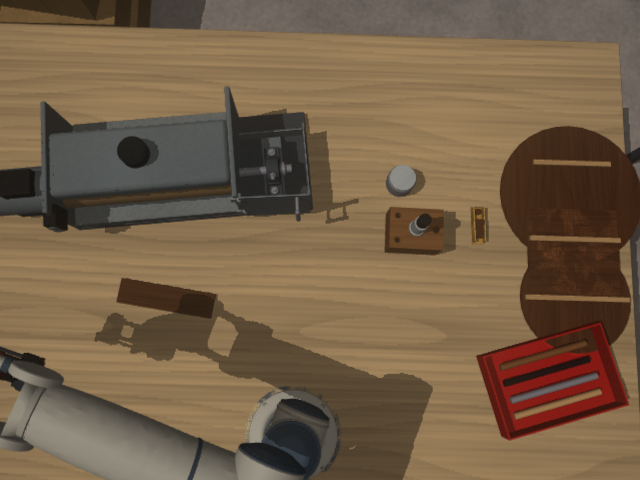

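View pics/wrist0.png

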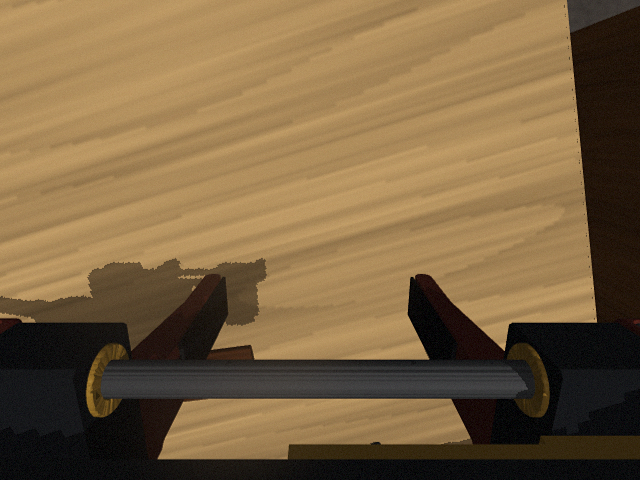

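The top view shows the bay and bearing around (275,170), the door handle near (297,207), the gun in its block at (420,225), the tin at (402,180), the plane at (480,225) and the blank at (165,297). Next I zoom in and get coordinates.

```bash
python3 - <<'E'
from h import *
a=cv2.imread('pics/top0.png'); cv2.imwrite('pics/top0z.png',cv2.resize(a[80:260,220:460],(800,600),interpolation=cv2.INTER_CUBIC))
a=cv2.imread('pics/scene0.png'); cv2.imwrite('pics/scene0z.png',cv2.resize(a[190:370,310:550],(800,600),interpolation=cv2.INTER_CUBIC))
c=np.load('pics/top0.npz'); W=cloud(c)
for (u,v) in [(298,208),(298,200),(275,170),(402,180),(415,230),(424,220),(480,225),(165,297),(232,150),(305,150),(290,168)]: print(u,v,np.round(W[v,u],3))
c=np.load('pics/scene0.npz'); W=cloud(c)
for (u,v) in [(342,235),(380,262),(285,345),(242,285),(350,280),(400,320)]: print(u,v,np.round(W[v,u],3))
E
```

```text
298 208 [0.517 0.002 0.208]
298 200 [0.535 0.002 0.212]
275 170 [0.619 0.06  0.149]
402 180 [ 0.626 -0.251  0.07 ]
415 230 [ 0.489 -0.272  0.135]
424 220 [ 0.499 -0.28   0.206]
480 225 [ 0.526 -0.455  0.028]
165 297 [0.322 0.331 0.01 ]
232 150 [0.643 0.154 0.221]
305 150 [ 0.684 -0.008  0.108]
290 168 [0.631 0.026 0.128]
342 235 [ 0.545 -0.024  0.225]
380 262 [0.62  0.044 0.137]
285 345 [ 0.641 -0.258  0.067]
242 285 [ 0.512 -0.283  0.202]
350 280 [ 0.588 -0.021  0.064]
400 320 [0.751 0.011 0.068]
```

View pics/top0z.png

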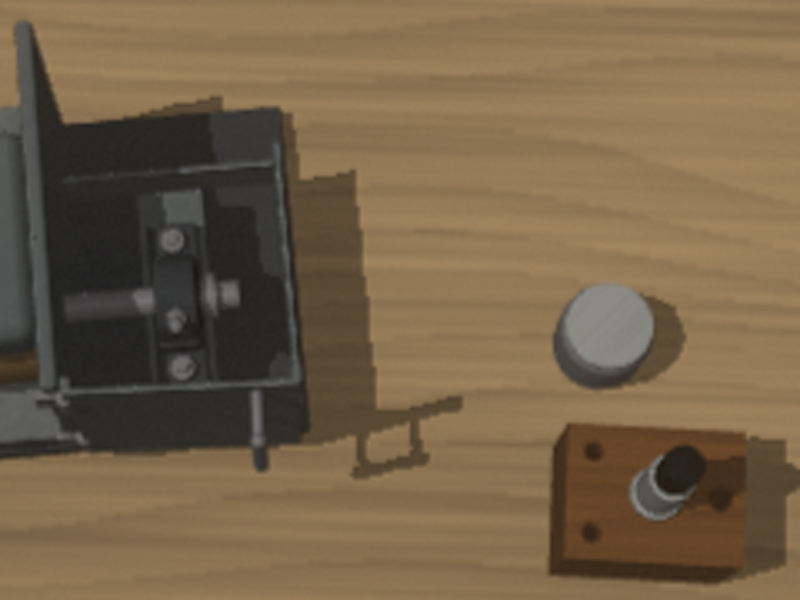

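View pics/scene0z.png

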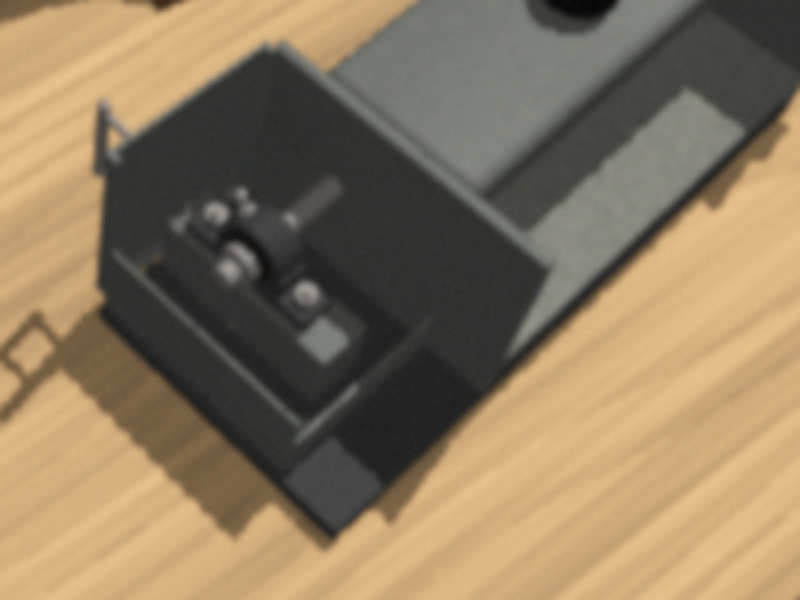

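```bash
python3 - <<'E'
from h import *
c=np.load('pics/top0.npz'); W=cloud(c)
vv,uu=np.mgrid[:480,:640]
m=(W[...,2]>.17)&(W[...,2]<.24)&(W[...,0]>.48)&(W[...,0]<.60)&(W[...,1]>-.05)&(W[...,1]<.2)
for v,u in zip(vv[m],uu[m]): 
    if v%1==0 and u%3==0 or 290<u<300: print(u,v,np.round(W[v,u],3))
E
```

```text
213 169 [0.598 0.194 0.22 ]
216 169 [0.6   0.188 0.213]
222 169 [0.6   0.175 0.215]
225 169 [0.6   0.168 0.215]
231 169 [0.599 0.154 0.219]
234 169 [0.599 0.147 0.219]
213 170 [0.597 0.195 0.214]
216 170 [0.598 0.189 0.212]
219 170 [0.597 0.181 0.217]
222 170 [0.598 0.175 0.214]
225 170 [0.598 0.168 0.214]
228 170 [0.599 0.162 0.212]
231 170 [0.596 0.154 0.221]
234 170 [0.598 0.148 0.216]
213 171 [0.594 0.194 0.216]
216 171 [0.594 0.188 0.217]
219 171 [0.594 0.181 0.217]
222 171 [0.596 0.175 0.212]
225 171 [0.594 0.167 0.219]
228 171 [0.596 0.161 0.214]
231 171 [0.596 0.154 0.215]
234 171 [0.595 0.147 0.219]
213 172 [0.591 0.194 0.22 ]
216 172 [0.592 0.188 0.216]
219 172 [0.592 0.181 0.217]
222 172 [0.593 0.175 0.214]
225 172 [0.592 0.167 0.218]
228 172 [0.594 0.162 0.211]
231 172 [0.592 0.154 0.219]
234 172 [0.592 0.147 0.221]
213 173 [0.59  0.195 0.213]
216 173 [0.591 0.188 0.212]
219 173 [0.591 0.181 0.214]
222 173 [0.589 0.174 0.219]
225 173 [0.591 0.168 0.212]
228 173 [0.59  0.16  0.218]
231 173 [0.589 0.153 0.222]
234 173 [0.592 0.148 0.213]
213 174 [0.588 0.195 0.212]
216 174 
[... 11544 characters left out ...]
 0.211]
296 213 [0.504 0.006 0.216]
297 213 [0.504 0.003 0.217]
298 213 [0.505 0.001 0.212]
299 213 [ 0.504 -0.001  0.217]
296 214 [0.502 0.006 0.214]
297 214 [0.502 0.003 0.218]
298 214 [0.502 0.001 0.215]
299 214 [ 0.503 -0.001  0.21 ]
296 215 [0.503 0.006 0.199]
297 215 [0.501 0.003 0.21 ]
298 215 [0.501 0.001 0.208]
299 215 [ 0.503 -0.001  0.199]
300 215 [ 0.507 -0.003  0.179]
296 216 [0.503 0.006 0.188]
297 216 [0.502 0.004 0.194]
298 216 [0.501 0.001 0.198]
299 216 [ 0.503 -0.001  0.188]
300 216 [ 0.506 -0.002  0.172]
296 217 [0.502 0.006 0.179]
297 217 [0.501 0.004 0.186]
298 217 [0.502 0.002 0.181]
299 217 [ 0.502 -0.001  0.183]
297 218 [0.502 0.004 0.171]
298 218 [0.502 0.002 0.17 ]
```

```bash
python3 - <<'E'
from h import *
c=np.load('pics/top0.npz'); W=cloud(c)
print('nip')
for v in range(168,190,1):
    print(v,[tuple(np.round(W[v,u],3)) for u in range(268,277,2)])
# block top & gun
m=(abs(W[...,2]-.092)<.006)&(W[...,0]>.42)&(W[...,0]<.6)&(W[...,1]<-.18)&(W[...,1]>-.36)
P=W[m]; r=cv2.minAreaRect(P[:,:2].astype(np.float32)); print('block',len(P),r,P[:,2].mean())
m=(W[...,2]>.10)&(W[...,0]>.42)&(W[...,0]<.6)&(W[...,1]<-.18)&(W[...,1]>-.36)
P=W[m]
for lo in np.arange(.1,.22,.01):
    q=P[(P[:,2]>lo)&(P[:,2]<lo+.01)]; print(round(lo,2),len(q),np.round(q.mean(0),4),np.round(q.min(0),3),np.round(q.max(0),3)) if len(q) else 0
E
```

```text
nip
168 [(np.float64(0.624), np.float64(0.077), np.float64(0.148)), (np.float64(0.624), np.float64(0.072), np.float64(0.15)), (np.float64(0.623), np.float64(0.067), np.float64(0.153)), (np.float64(0.623), np.float64(0.063), np.float64(0.155)), (np.float64(0.623), np.float64(0.058), np.float64(0.154))]
169 [(np.float64(0.621), np.float64(0.077), np.float64(0.151)), (np.float64(0.621), np.float64(0.072), np.float64(0.149)), (np.float64(0.622), np.float64(0.068), np.float64(0.149)), (np.float64(0.622), np.float64(0.063), np.float64(0.149)), (np.float64(0.622), np.float64(0.058), np.float64(0.148))]
170 [(np.float64(0.617), np.float64(0.076), np.float64(0.156)), (np.float64(0.619), np.float64(0.072), np.float64(0.151)), (np.float64(0.619), np.float64(0.068), np.float64(0.148)), (np.float64(0.619), np.float64(0.063), np.float64(0.151)), (np.float64(0.619), np.float64(0.058), np.float64(0.15))]
171 [(np.float64(0.617), np.float64(0.077), np.float64(0.147)), (np.float64(0.617), np.float64(0.072), np.float64(0.149)), (np.float64(0.615), np.float64(0.067), np.float64(0.155)), (np.float64(0.61
[... 5865 characters left out ...]
0.2727  0.1347] [ 0.484 -0.287  0.13 ] [ 0.508 -0.266  0.14 ]
0.14 14 [ 0.4904 -0.2763  0.1443] [ 0.483 -0.29   0.14 ] [ 0.508 -0.266  0.15 ]
0.15 19 [ 0.4933 -0.2735  0.1557] [ 0.485 -0.293  0.15 ] [ 0.515 -0.266  0.16 ]
0.16 37 [ 0.4935 -0.2756  0.1634] [ 0.484 -0.297  0.16 ] [ 0.511 -0.265  0.168]
0.17 14 [ 0.4949 -0.2748  0.1758] [ 0.486 -0.29   0.171] [ 0.507 -0.268  0.18 ]
0.18 14 [ 0.4915 -0.2766  0.185 ] [ 0.486 -0.29   0.18 ] [ 0.507 -0.27   0.19 ]
0.19 20 [ 0.4926 -0.2761  0.1952] [ 0.486 -0.291  0.19 ] [ 0.505 -0.269  0.2  ]
0.2 90 [ 0.5    -0.2814  0.2065] [ 0.488 -0.296  0.2  ] [ 0.513 -0.269  0.21 ]
0.21 32 [ 0.5009 -0.2833  0.2113] [ 0.487 -0.294  0.21 ] [ 0.512 -0.272  0.214]
```

```bash
cat >> h.py <<'E'
PSI=np.radians(5.4)
HINGE=np.array([.532,.136])
HR=np.hypot(.130,.037); 
def quat(x,y):
    x=np.array(x,float);x/=np.linalg.norm(x);y=np.array(y,float);y-=x*(x@y);y/=np.linalg.norm(y)
    return R.from_matrix(np.stack([x,y,np.cross(x,y)],1)).as_quat()
def door(a,off=.037,along=.130):
    # a = door angle; returns handle xy, edge dir
    e=np.array([np.sin(PSI-a),-np.cos(PSI-a)]); n=np.array([-np.cos(PSI-a),-np.sin(PSI-a)])
    return HINGE+along*e+off*n, e, n
E
python3 - <<'E'
from h import *
for s in (1,-1):
    for a in np.radians([0,20,45,70,90]):
        p,e,n=door(a)
        q=robot.ik([*p,.185],quat([0,0,-1],[*(s*e),0])); print(s,np.round(np.degrees(a)),np.round(p,3),None if q is None else np.round(q,2))
# gun
ax=np.array([-np.sin(np.radians(40))*np.cos(PSI),-np.sin(np.radians(40))*np.sin(PSI),np.cos(np.radians(40))])
tip=np.array([.594,.063,.159]); h=np.array([-np.sin(PSI),np.cos(PSI),0])
for nm,y in (('h',h),('-h',-h),('t',np.cross(ax,h)),('-t',-np.cross(ax,h))):
    for d in (.042+.084+.01,.062+.084,.062+.084+.04):
        q=robot.ik(tip+ax*d,quat(-ax,y)); print(nm,d,None if q is None else np.round(q,2))
for y in ([1,0,0],[-1,0,0],[0,1,0],[0,-1,0]):
    for z in (.176,.34):
        q=robot.ik([.5005,-.283,z],quat([0,0,-1],y)); print(y,z,None if q is None else np.round(q,2))
E
```

```text
1 0.0 [0.507 0.003] [-0.06 -0.16  1.56 -0.    1.74  1.42]
1 20.0 [0.463 0.02 ] [-0.03 -0.28  1.67 -0.    1.76  1.79]
1 45.0 [0.421 0.059] [ 0.06 -0.39  1.75 -0.    1.78  2.32]
1 70.0 [0.399 0.114] None
1 90.0 [0.399 0.161] None
-1 0.0 [0.507 0.003] [-0.06 -0.16  1.56 -0.    1.74 -1.73]
-1 20.0 [0.463 0.02 ] [-0.03 -0.28  1.67 -0.    1.76 -1.35]
-1 45.0 [0.421 0.059] [ 0.06 -0.39  1.75 -0.    1.78 -0.82]
-1 70.0 [0.399 0.114] [ 0.2  -0.42  1.78 -0.    1.79 -0.25]
-1 90.0 [0.399 0.161] [ 0.3  -0.38  1.74 -0.    1.78  0.21]
h 0.136 [ 0.   -0.8   2.01  0.06  1.23 -1.66]
h 0.14600000000000002 [-0.   -0.81  2.    0.06  1.25 -1.66]
h 0.18600000000000003 None
-h 0.136 [ 0.   -0.8   2.01  0.06  1.23  1.48]
-h 0.14600000000000002 [-0.   -0.81  2.    0.06  1.25  1.48]
-h 0.18600000000000003 None
t 0.136 None
t 0.14600000000000002 None
t 0.18600000000000003 None
-t 0.136 [ 0.   -0.8   2.01  0.06  1.23 -0.09]
-t 0.14600000000000002 [-0.   -0.81  2.    0.06  1.25 -0.09]
-t 0.18600000000000003 None
[1, 0, 0] 0.176 [-0.57  0.02  1.41 -0.    1.72 -0.57]
[1, 0, 0] 0.34 [-0.57  0.07  1.06 -0.    2.01 -0.57]
[-1, 0, 0] 0.176 [-0.57  0.02  1.41 -0.    1.72  2.57]
[-1, 0, 0] 0.34 [-0.57  0.07  1.06 -0.    2.01  2.57]
[0, 1, 0] 0.176 [-0.57  0.02  1.41 -0.    1.72 -2.14]
[0, 1, 0] 0.34 [-0.57  0.07  1.06 -0.    2.01 -2.14]
[0, -1, 0] 0.176 [-0.57  0.02  1.41 -0.    1.72  1.  ]
[0, -1, 0] 0.34 [-0.57  0.07  1.06 -0.    2.01  1.  ]
```

```bash
python3 - <<'E'
from h import *
s=st(); p=np.array(s['eef_pos'])
c=np.load('pics/wrist0.npz'); Rm=cv2.Rodrigues(c['rvec'])[0]; C=-Rm.T@c['tvec']; T=R.from_quat(s['tool_rot'])
print('cam in tool',np.round(T.inv().apply(C-p),3), 'opt axis in tool',np.round(T.inv().apply(Rm[2]),3),'img x in tool',np.round(T.inv().apply(Rm[0]),2))
robot.servo_line(p+[0,0,.1],max_speed=.3)
h,e,n=door(0)
robot.movep([*h,.33],quat([0,0,-1],[*(-e),0])); st()
cam('wrist','wrist1'); cam('top','top1')
E
```

```text
t 0.15 p [0.1697 0.5753 0.2327] F [ 0.4  0.7 -0.1] T [0.01 0.02 0.01] w 0.0879
cam in tool [-0.151  0.    -0.075] opt axis in tool [ 0.961 -0.     0.277] img x in tool [0. 1. 0.]
t 3.0 p [0.5074 0.0037 0.33  ] F [ 0.  0. -0.] T [ 0.06  0.03 -0.05] w 0.0874
```

View pics/wrist1.png

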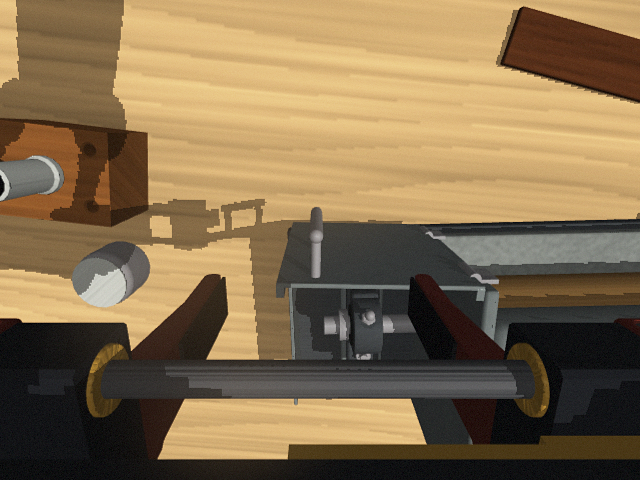

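The wrist view shows the bar end at (316,237), the panel's top edge along row 286 and the nipple at (369,317). I'll measure those.

```bash
python3 - <<'E'
from h import *
a=cv2.imread('pics/wrist1.png'); cv2.imwrite('pics/wrist1z.png',cv2.resize(a[195:375,270:510],(800,600),interpolation=cv2.INTER_CUBIC))
c=np.load('pics/wrist1.npz'); W=cloud(c)
def prt(t,pts):
    print(t)
    for u,v in pts: print(u,v,np.round(W[v,u],4))
prt('bar',[(u,v) for v in (234,236,238,240) for u in range(311,323,2)])
prt('edge',[(u,v) for u in (295,310,340,380,440,480) for v in (285,287,289)])
m=(W[...,2]>.21)&(W[...,2]<.23)&(W[...,0]>.5)&(W[...,0]<.56)&(W[...,1]<.132)&(W[...,1]>-.04)
v,u=np.nonzero(m); P=W[m]; ok=(v>280)&(v<300); P=P[ok]; print(len(P)); k=np.polyfit(P[:,1],P[:,0],1); print('door top line x=',k,np.degrees(np.arctan(k[0])),P[:,1].min(),P[:,1].max(), P[:,0].std(), 'resid',np.std(P[:,0]-np.polyval(k,P[:,1])))
prt('nip',[(u,v) for v in range(306,328,3) for u in range(360,380,3)])
E
```

```text
bar
311 234 [ 0.5063 -0.0013  0.2166]
313 234 [5.055e-01 1.000e-04 2.190e-01]
315 234 [0.5058 0.0016 0.2174]
317 234 [0.5053 0.0031 0.2185]
319 234 [0.5056 0.0046 0.2171]
321 234 [0.5057 0.0061 0.216 ]
311 236 [ 0.5075 -0.0012  0.2177]
313 236 [5.073e-01 3.000e-04 2.179e-01]
315 236 [0.5071 0.0018 0.2183]
317 236 [0.5067 0.0032 0.2189]
319 236 [0.5068 0.0047 0.2182]
321 236 [0.5068 0.0062 0.2178]
311 238 [ 0.5093 -0.0011  0.2169]
313 238 [5.085e-01 4.000e-04 2.190e-01]
315 238 [0.5084 0.0019 0.2191]
317 238 [0.5081 0.0034 0.2195]
319 238 [0.5081 0.0048 0.2191]
321 238 [0.5086 0.0064 0.2167]
311 240 [ 0.5113 -0.0009  0.2153]
313 240 [0.5103 0.0006 0.2182]
315 240 [0.51   0.002  0.2189]
317 240 [0.5101 0.0035 0.2181]
319 240 [0.5101 0.005  0.2175]
321 240 [0.5101 0.0066 0.217 ]
edge
295 285 [ 0.5457 -0.0099  0.2231]
295 287 [ 0.5482 -0.0098  0.2211]
295 289 [ 0.6254 -0.0135  0.054 ]
310 285 [0.5446 0.0015 0.223 ]
310 287 [0.5464 0.0016 0.2228]
310 289 [0.6379 0.006  0.0221]
340 285 [0.5424 0.0242 0.2232]
340 287 [0.5439 0.0243 0.2235]
340 289 [0.6069 0.0398 0.0839]
380 285 [0.5397 0.05
[... 1454 characters left out ...]
094 0.0726 0.1432]
378 318 [0.6093 0.0757 0.143 ]
360 321 [0.6137 0.0575 0.1443]
363 321 [0.6109 0.0597 0.149 ]
366 321 [0.6102 0.0625 0.1497]
369 321 [0.6094 0.0653 0.1508]
372 321 [0.6094 0.0684 0.1502]
375 321 [0.6094 0.0716 0.1496]
378 321 [0.6116 0.0757 0.1449]
360 324 [0.6157 0.0575 0.1468]
363 324 [0.615  0.0604 0.1477]
366 324 [0.6139 0.0631 0.149 ]
369 324 [0.6127 0.0658 0.1507]
372 324 [0.6139 0.0694 0.148 ]
375 324 [0.6142 0.0726 0.1469]
378 324 [0.6141 0.0758 0.1465]
360 327 [0.6184 0.0577 0.1481]
363 327 [0.6178 0.0606 0.1486]
366 327 [0.6175 0.0636 0.1486]
369 327 [0.617  0.0666 0.149 ]
372 327 [0.6164 0.0695 0.1496]
375 327 [0.6162 0.0726 0.1494]
378 327 [0.6158 0.0755 0.1496]
```

View pics/wrist1z.png

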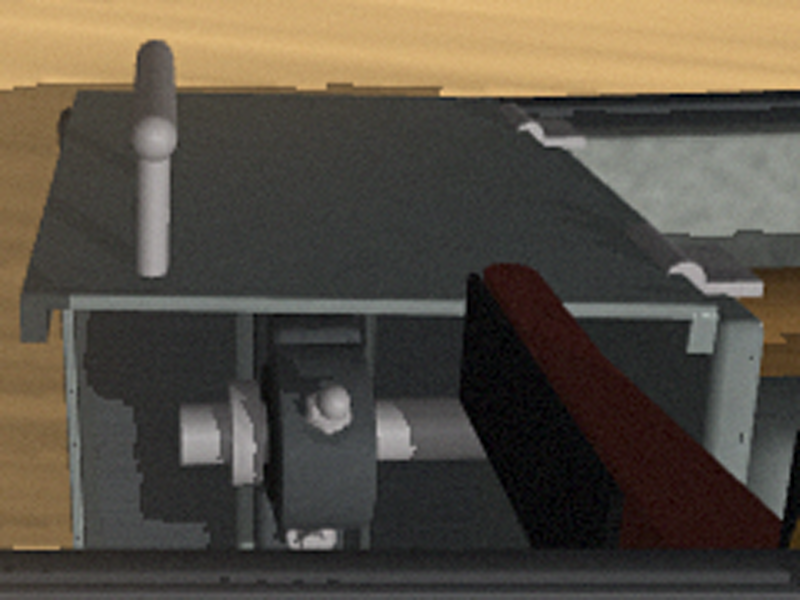

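```bash
python3 - <<'E'
from h import *
c=np.load('pics/top0.npz'); W=cloud(c)
# frame top edge z~.22, x .55...78
m=(abs(W[...,2]-.22)<.007)&(W[...,0]>.56)&(W[...,0]<.8)&(W[...,1]<.165)&(W[...,1]>.13)
P=W[m]; k=np.polyfit(P[:,0],P[:,1],1); print('frame',len(P),k,np.degrees(np.arctan(k[0])))
d=P[:,1]-np.polyval(k,P[:,0]); P=P[abs(d)<.004];k=np.polyfit(P[:,0],P[:,1],1); print('frame',len(P),k,np.degrees(np.arctan(k[0])),P.min(0),P.max(0))
m=(abs(W[...,2]-.105)<.006)&(W[...,0]>.54)&(W[...,0]<.8)&(W[...,1]<.02)&(W[...,1]>-.05)
P=W[m]; k=np.polyfit(P[:,0],P[:,1],1); print('right',len(P),k,np.degrees(np.arctan(k[0])),P.min(0),P.max(0))
# machine main body edge: top z? drum hood
a=cv2.imread('pics/top0.png'); 
for (u,v) in [(60,130),(60,200),(220,125),(220,195),(80,205),(230,200),(45,110),(60,215)]: print(u,v,np.round(W[v,u],3))
# machine big-top line: front face
m=(W[...,2]>.19)&(W[...,2]<.225)&(W[...,1]>.17)&(W[...,1]<.5)
P=W[m]; 
ys=np.arange(.18,.48,.02); xs=[P[abs(P[:,1]-y)<.01][:,0] for y in ys]
for y,x in zip(ys,xs): 
    if len(x): print(round(y,2),round(x.min(),4),round(x.max(),4))
E
```

```text
frame 397 [0.08380088 0.10229138] 4.7902443442370295
frame 258 [0.07940331 0.10507172] 4.539949335834823 [0.56016619 0.14729457 0.21316249] [0.75709247 0.16486549 0.22651637]
right 124 [ 0.04508141 -0.03827979] 2.581226891039251 [ 0.54001763 -0.02194236  0.09909237] [0.75267226 0.0187239  0.1108858 ]
60 130 [0.704 0.578 0.14 ]
60 200 [0.531 0.556 0.152]
220 125 [0.702 0.185 0.216]
220 195 [0.573 0.199 0.07 ]
80 205 [0.524 0.516 0.134]
230 200 [0.533 0.155 0.2  ]
45 110 [0.724 0.583 0.218]
60 215 [0.491 0.543 0.175]
0.18 0.5675 0.7915
0.2 0.5656 0.7158
0.22 0.5624 0.7125
0.24 0.5595 0.7099
0.26 0.5578 0.7103
0.28 0.5555 0.7066
0.3 0.5533 0.7043
0.32 0.5513 0.701
0.34 0.5485 0.6997
0.36 0.5462 0.6971
0.38 0.5433 0.6939
0.4 0.5405 0.6905
0.42 0.5375 0.6895
0.44 0.5363 0.6881
0.46 0.5334 0.6843
```

```bash
sed -i 's/PSI=np.radians(5.4)/PSI=np.radians(6.9)/; s/HINGE=np.array(.*/HINGE=np.array([.5328,.1358])/' h.py; python3 - <<'E'
from h import *
a0=np.radians(1.7); h,e,n=door(a0); print(h)
q=quat([0,0,-1],[*(-e),0])
robot.servo_line([.5085,.0032,.33],orientation=q,max_speed=.2)
robot.servo_line([.5085,.0032,.185],max_speed=.25); st()
robot.grip(0.0,12); st()
cam('wrist','wrist2')
E
```

```text
[0.50773451 0.00298162]
t 4.08 p [0.509  0.0032 0.1866] F [-0.1 -0.2  0.6] T [0.11 0.03 0.01] w 0.0879
t 5.24 p [0.5084 0.0026 0.185 ] F [-1. -4.  0.] T [-0.52  0.07 -0.05] w 0.0106
```

View pics/wrist2.png

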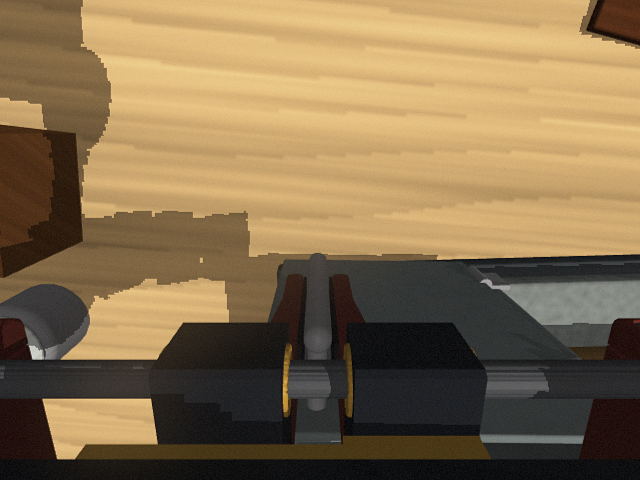

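The bar is pinched between the pads at (317,330), and the width of 10.6 mm agrees with 11 mm. Swinging the door now.

```bash
python3 - <<'E'
from h import *
s=robot.sense(); p0=np.array(s['eef_pos'])[:2]; q0=R.from_quat(s['tool_rot'])
p0=np.array([.5085,.0030])
N=10; tot=np.radians(88.5)
for i in range(1,N+1):
    a=tot*i/N; rz=R.from_euler('z',-a)
    p=HINGE+rz.apply([*(p0-HINGE),0])[:2]
    robot.servo_line([*p,.185],max_speed=.12,orientation=(rz*q0).as_quat())
    f=robot.sense()['wrist_force']; rad=(p-HINGE)/np.linalg.norm(p-HINGE)
    print(round(np.degrees(a)),np.round(f,1),'radial',round(float(rad@f[:2]),1))
    if np.linalg.norm(f)>40: print('stop'); break
st()
E
```

```text
9 [-0.6  0.3 -0.3] radial -0.1
18 [ 1.6  5.3 -1.7] radial -5.4
27 [ 5.   6.8 -3.3] radial -8.4
35 [ 8.2  8.  -4.4] radial -11.5
44 [11.7  7.7 -4.8] radial -14.0
53 [14.5  7.  -6. ] radial -16.1
62 [16.3  6.4 -7. ] radial -17.5
71 [18.2  3.6 -7.4] radial -18.6
80 [17.7  1.1 -7.9] radial -17.7
88 [16.5 -2.3 -6.4] radial -16.6
t 8.54 p [0.4036 0.1559 0.1849] F [16.5 -2.3 -6.4] T [-0.36 -2.36 -0.04] w 0.0109
```

```bash
python3 - <<'E'
from h import *
s=robot.sense()
robot.grip(.06); p=np.array(robot.sense()['eef_pos']); st()
robot.servo_line([p[0],p[1],.36],max_speed=.3)
cam('wrist','wrist3');cam('top','top3');cam('scene','scene3'); st()
E
```

```text
t 9.43 p [0.3994 0.1566 0.185 ] F [ 0.  -0.1 -0.3] T [-0.02  0.01  0.01] w 0.06
t 10.32 p [0.3991 0.1565 0.3576] F [-0.3  0.  -1.3] T [-0.06  0.03  0.06] w 0.0601
```

View pics/scene3.png

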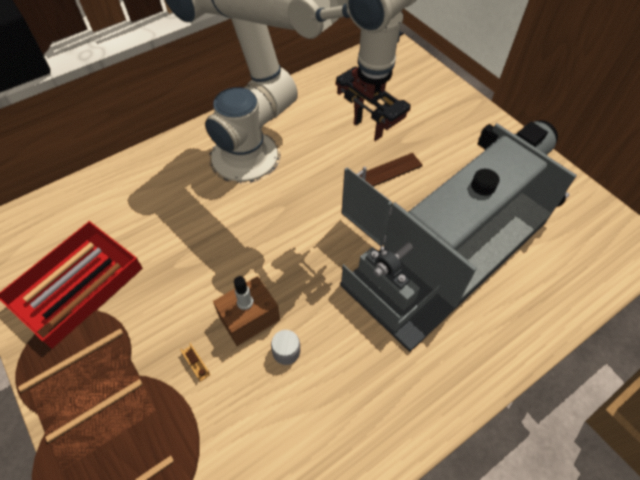

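View pics/wrist3.png

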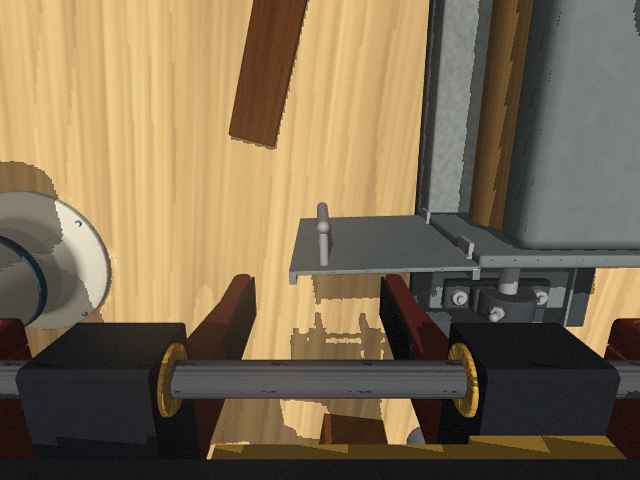

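View pics/top3.png

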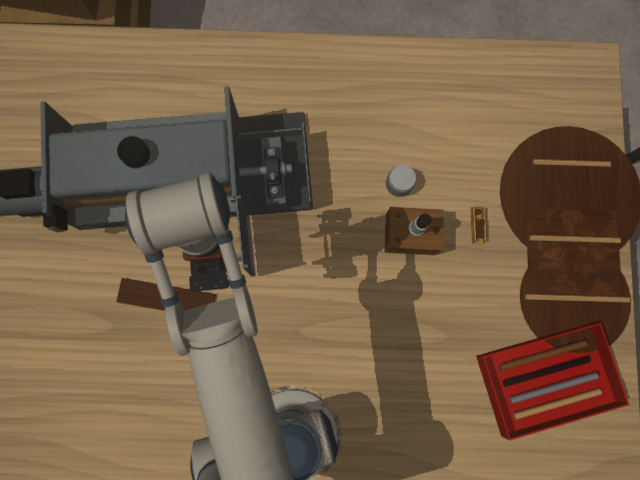

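The wrist view shows the door's top edge from (290,277) to (478,270), nearly in line with the frame's edge (480,265)–(640,262), and the nipple at (496,313). I'll compute the door angle and the nipple position.

```bash
python3 - <<'E'
from h import *
for nm in ('wrist3','top3'):
    c=np.load(f'pics/{nm}.npz'); W=cloud(c)
    for t,xr,yr in (('door',(.375,.525),(.09,.14)),('frame',(.56,.75),(.13,.165))):
        m=(abs(W[...,2]-.2225)<.005)&(W[...,0]>xr[0])&(W[...,0]<xr[1])&(W[...,1]>yr[0])&(W[...,1]<yr[1])
        P=W[m]
        if len(P)<10: print(nm,t,len(P)); continue
        for _ in range(5):
            k=np.polyfit(P[:,0],P[:,1],1); d=abs(P[:,1]-np.polyval(k,P[:,0])); P=P[d<max(.002,1.5*d.std())]
        print(nm,t,len(P),k,np.degrees(np.arctan(k[0])),P.min(0),P.max(0))
c=np.load('pics/wrist3.npz'); W=cloud(c)
a=cv2.imread('pics/wrist3.png'); cv2.imwrite('pics/w3z.png',cv2.resize(a[270:345,440:540],(800,600),interpolation=cv2.INTER_CUBIC))
a=cv2.imread('pics/scene3.png'); cv2.imwrite('pics/s3z.png',cv2.resize(a[235:310,340:440],(800,600),interpolation=cv2.INTER_CUBIC))
a=cv2.imread('pics/top0.png'); cv2.imwrite('pics/t0z.png',cv2.resize(a[135:210,225:325],(800,600),interpolation=cv2.INTER_CUBIC))
for v in range(306,322,2): print(v,[tuple(map(float,np.round(W[v,u],4))) for u in range(489,505,3)])
E
```

```text
wrist3 door 870 [0.15582325 0.05671072] 8.856789483610573 [0.38050434 0.11436076 0.21750538] [0.5249574  0.1391771  0.22495993]
wrist3 frame 596 [0.11564487 0.08193467] 6.596659632119378 [0.56019238 0.14486756 0.21809953] [0.67120196 0.16108321 0.2222506 ]
top3 door 107 [0.15912877 0.0544951 ] 9.04159867793654 [0.37984255 0.11384255 0.21772169] [0.52479231 0.13892189 0.22744204]
top3 frame 105 [0.09550434 0.09392574] 5.455449505861905 [0.56020795 0.14721088 0.21758141] [0.74189617 0.16439525 0.22628496]
306 [(0.6036, 0.0676, 0.1356), (0.6049, 0.0695, 0.1391), (0.6065, 0.0712, 0.1421), (0.6101, 0.0713, 0.1415), (0.6113, 0.0733, 0.145), (0.614, 0.074, 0.1459)]
308 [(0.6035, 0.0657, 0.1367), (0.605, 0.0675, 0.14), (0.6046, 0.0707, 0.1462), (0.6076, 0.0713, 0.1468), (0.6105, 0.0719, 0.1473), (0.6139, 0.0721, 0.147)]
310 [(0.6037, 0.0636, 0.1375), (0.6028, 0.0673, 0.1448), (0.6048, 0.0687, 0.147), (0.6074, 0.0695, 0.148), (0.6096, 0.0707, 0.1497), (0.6148, 0.0696, 0.1465)]
312 [(0.6038, 0.0616, 0.1383), (0.6035, 0.0649, 0.1447), (0.6039, 0.0675, 0.1495), (0.6084, 0.0669, 0.1474), (0.6102, 0.0684, 0.1499), (0.615, 0.0676, 0.1472)]
314 [(0.6045, 0.0591, 0.1383), (0.5975, 0.0678, 0.156), (0.6003, 0.0684, 0.1567), (0.6062, 0.0667, 0.1521), (0.6102, 0.0665, 0.1508), (0.6148, 0.0658, 0.1486)]
316 [(0.5956, 0.0645, 0.1547), (0.5972, 0.0661, 0.1575), (0.5993, 0.0673, 0.1593), (0.6035, 0.0669, 0.1575), (0.6115, 0.0636, 0.1497), (0.6161, 0.063, 0.1475)]
318 [(0.5958, 0.0625, 0.1554), (0.5971, 0.0644, 0.1588), (0.5997, 0.0652, 0.1596), (0.6036, 0.065, 0.1584), (0.6124, 0.061, 0.1491), (0.6171, 0.0603, 0.1469)]
320 [(0.6065, 0.0517, 0.138), (0.5983, 0.0616, 0.1576), (0.6004, 0.0628, 0.1595), (0.6122, 0.0563, 0.1451), (0.6146, 0.0574, 0.1465), (0.6172, 0.0583, 0.1477)]
```

View pics/w3z.png

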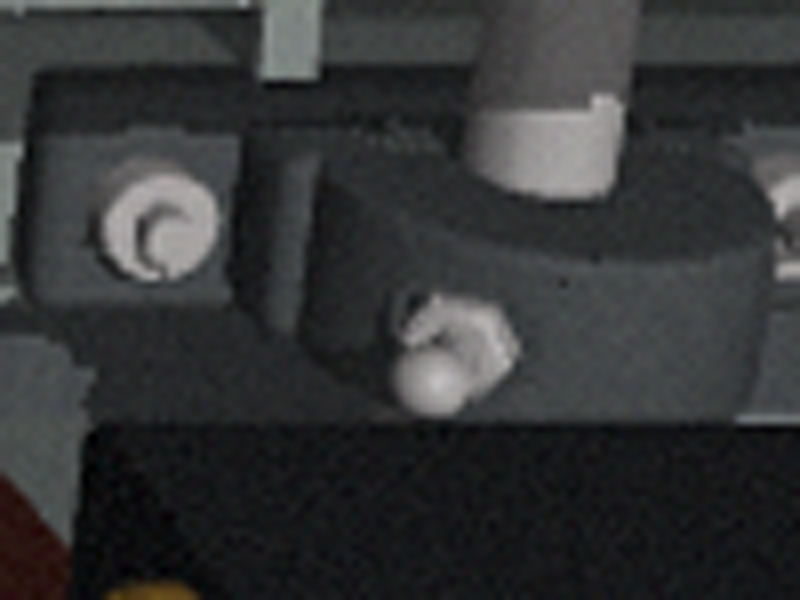

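View pics/s3z.png

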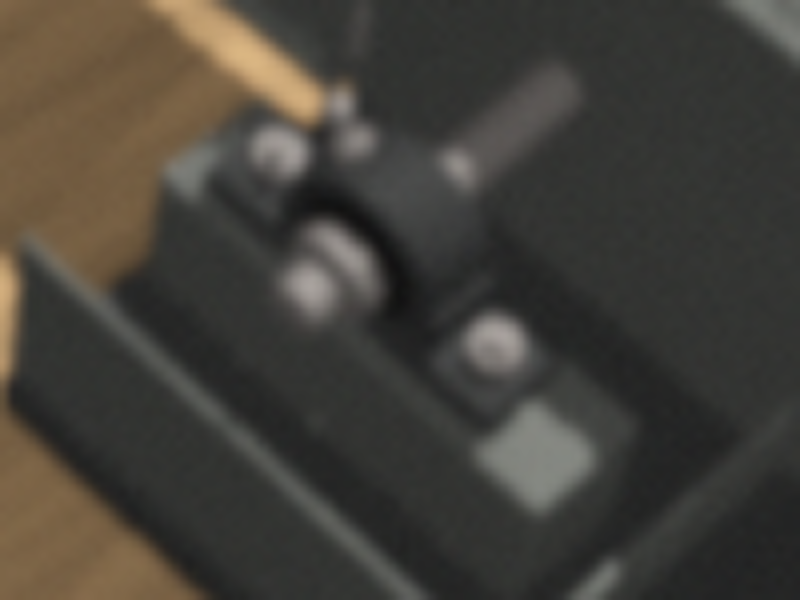

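View pics/t0z.png

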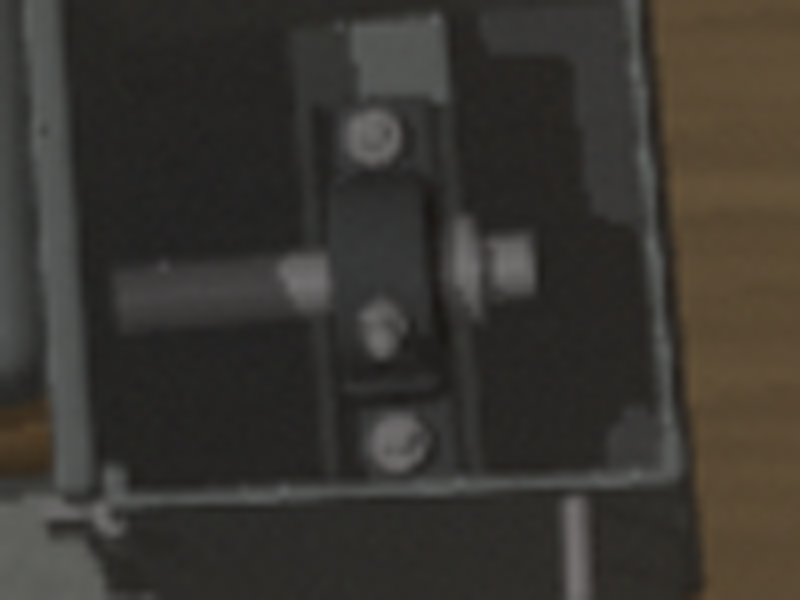

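```bash
cat >> h.py <<'E'
from scipy.optimize import least_squares
def K(c):
    f=240/np.tan(np.radians(float(c['fovy']))/2); return np.array([[f,0,float(c['cx'])],[0,f,float(c['cy'])],[0,0,1]])
def proj(c,p): return cv2.projectPoints(np.array([p],float),c['rvec'],c['tvec'],K(c),None)[0].ravel()
def tri(obs,x0=(.6,.06,.155)):
    r=least_squares(lambda p:np.concatenate([(proj(c,p)-uv)*w for c,uv,w in obs]),x0); return r.x,r.fun
E
python3 - <<'E'
from h import *
L=lambda n:dict(np.load(f'pics/{n}.npz'))
ob={'w3':(L('wrist3'),np.array([493.7,317.4]),1),'s':(L('scene3'),np.array([382.1,247.1]),1),'t':(L('top0'),np.array([272.3,177.3]),1),'w1':(L('wrist1'),np.array([369.5,315.2]),1)}
p,r=tri(list(ob.values())); print(p,np.round(r,1))
for k in (('w1','w3'),('s','t'),('s','w3'),('t','w3')): print(k,tri([ob[i] for i in k]))
E
```

```text
[0.599367   0.06430336 0.15750122] [-0.2  0.3 -0.2  0.9  0.5 -0.   0.8  0. ]
('w1', 'w3') (array([0.60037681, 0.0639155 , 0.15578656]), array([ 0.00056696,  0.05312695, -0.0520817 , -0.00825031]))
('s', 't') (array([0.59865452, 0.06530062, 0.15979894]), array([ 0.02345943, -0.00385548,  0.01833775,  0.01249304]))
('s', 'w3') (array([0.59840179, 0.06554402, 0.15922866]), array([ 0.00996919,  0.00089067, -0.00327554,  0.00255312]))
('t', 'w3') (array([0.59877154, 0.0653044 , 0.15867179]), array([ 0.04752553,  0.08872696,  0.04065914, -0.01429755]))
```

```bash
cat >> h.py <<'E'
AX=np.array([-np.sin(np.radians(40))*np.cos(PSI),-np.sin(np.radians(40))*np.sin(PSI),np.cos(np.radians(40))])
TIP=np.array([.597,.0637,.159]); HH=np.array([-np.sin(PSI),np.cos(PSI),0]); QP=quat(-AX,-HH)
E
python3 - <<'E'
from h import *
for d in (.095,.105,.116,.129,.14,.15,.16,.17,.18):
    q=robot.ik(TIP+AX*d,QP); print(d,np.round(TIP+AX*d,3),None if q is None else np.round(q,2))
robot.grip(.088,40)
robot.movep([.5005,-.283,.32],quat([0,0,-1],[0,-1,0])); st()
cam('wrist','wrist4')
E
```

```text
0.095 [0.536 0.056 0.232] [-0.01 -0.72  2.02  0.09  1.14  1.43]
0.105 [0.53  0.056 0.239] [-0.01 -0.73  2.02  0.09  1.16  1.43]
0.116 [0.523 0.055 0.248] [-0.02 -0.75  2.01  0.1   1.19  1.43]
0.129 [0.515 0.054 0.258] [-0.02 -0.78  2.01  0.1   1.22  1.43]
0.14 [0.508 0.053 0.266] [-0.02 -0.79  2.    0.1   1.24  1.43]
0.15 [0.501 0.052 0.274] [-0.03 -0.81  2.    0.1   1.26  1.43]
0.16 [0.495 0.051 0.282] [-0.03 -0.82  1.99  0.1   1.28  1.43]
0.17 [0.489 0.051 0.289] [-0.04 -0.84  1.98  0.1   1.31  1.42]
0.18 [0.482 0.05  0.297] [-0.04 -0.85  1.98  0.11  1.33  1.42]
t 12.6 p [ 0.5008 -0.282   0.3205] F [0.3 0.3 0.1] T [ 0.01  0.16 -0.01] w 0.0876
```

View pics/wrist4.png

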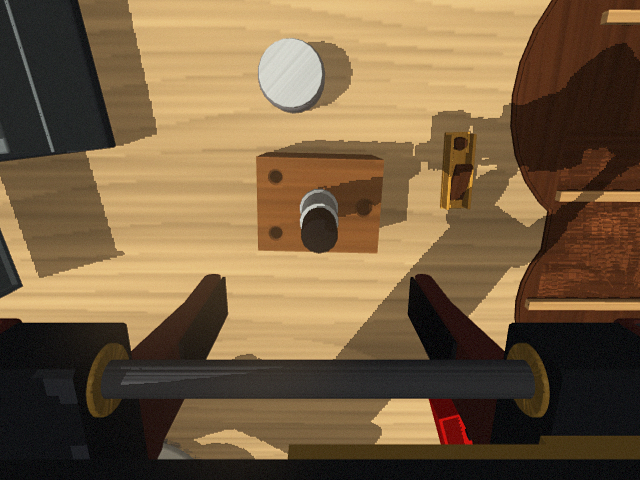

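The gun cap's top is near (319,230), centred between the fingers.

```bash
python3 - <<'E'
from h import *
c=np.load('pics/wrist4.npz'); W=cloud(c)
m=(W[...,2]>.2045)&(W[...,2]<.215)&(abs(W[...,0]-.5)<.03)&(abs(W[...,1]+.283)<.03)
P=W[m]; (x,y),r=cv2.minEnclosingCircle(P[:,:2].astype(np.float32)); print('cap',len(P),P[:,2].mean(),P[:,:2].mean(0),x,y,r)
m=(abs(W[...,2]-.092)<.004)&(abs(W[...,0]-.5)<.08)&(abs(W[...,1]+.283)<.07)
P=W[m]; print('block',cv2.minAreaRect(P[:,:2].astype(np.float32)))
E
```

```text
cap 999 0.2068323204731131 [ 0.50268719 -0.28334661] 0.5024070739746094 -0.2833373248577118 0.01407030038535595
block ((0.5018616318702698, -0.2833269238471985), (0.13017722964286804, 0.10037767142057419), 88.68273162841797)
```

```bash
python3 - <<'E'
from h import *
q=quat([0,0,-1],[0,-1,0])
robot.servo_line([.502,-.2833,.32],max_speed=.1,orientation=q)
robot.servo_line([.502,-.2833,.146],max_speed=.2,until_force=8); st()
robot.grip(0,55); s=st()
robot.servo_line([.502,-.2833,.15],max_speed=.05); st()
robot.servo_line([.502,-.2833,.36],max_speed=.25); st()
cam('wrist','wrist5');cam('scene','scene5')
E
```

```text
t 13.92 p [ 0.5025 -0.2837  0.1477] F [0.5 0.  0.2] T [-0.03  0.09 -0.02] w 0.0878
t 14.8 p [ 0.502  -0.2832  0.146 ] F [-0.4 -0.1  1.2] T [ 0.01  0.11 -0.02] w 0.0337
t 15.05 p [ 0.5019 -0.2832  0.1497] F [ 0.5  0.7 -3.1] T [0.03 0.14 0.01] w 0.0332
t 16.04 p [ 0.5019 -0.2833  0.3584] F [-0.2  0.8 -4.4] T [-0.04  0.14  0.01] w 0.0332
```

View pics/wrist5.png

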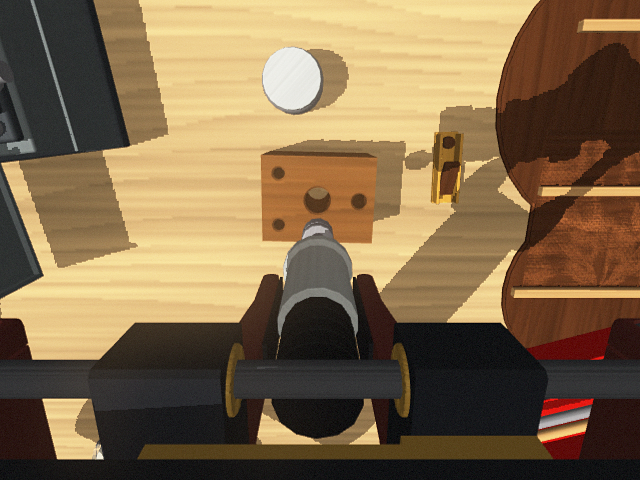

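View pics/scene5.png

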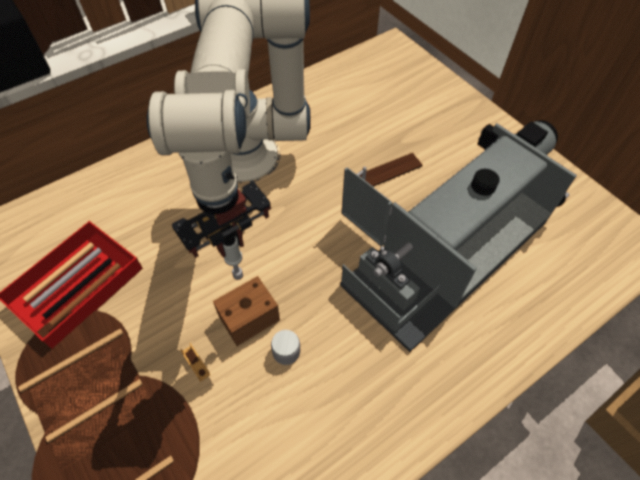

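```bash
python3 - <<'E'
from h import *
w=[.50,-.12,.34]; q=robot.ik(w,QP); print(q)
g=TIP+AX*.172; print(robot.ik(g,QP))
if q is not None:
    robot.movep(w,QP); st()
robot.movep(g,QP); st()
cam('wrist','wrist6');cam('scene','scene6');cam('top','top6')
E
```

```text
[-0.58170386 -0.66330609  1.79743884  0.43146378  1.44977612  0.94028563]
[-0.03585157 -0.84153274  1.9828189   0.10374578  1.30955427  1.42379069]
t 17.02 p [ 0.4997 -0.1204  0.3397] F [ 0.5 -0.7 -3.3] T [-0.11  0.9  -0.01] w 0.0331
t 17.77 p [0.4878 0.0501 0.2913] F [ 0.1  0.2 -3.2] T [-0.15  0.83 -0.02] w 0.0335
```

View pics/wrist6.png

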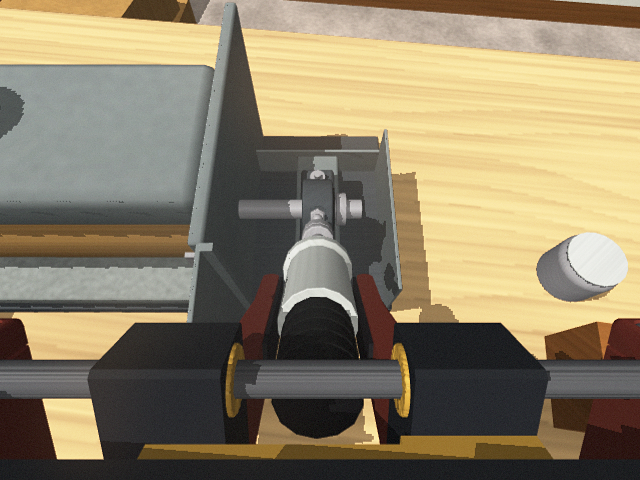

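View pics/scene6.png

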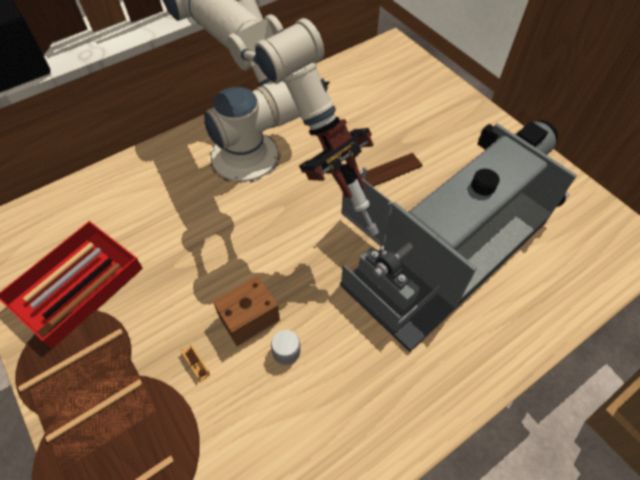

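View pics/top6.png

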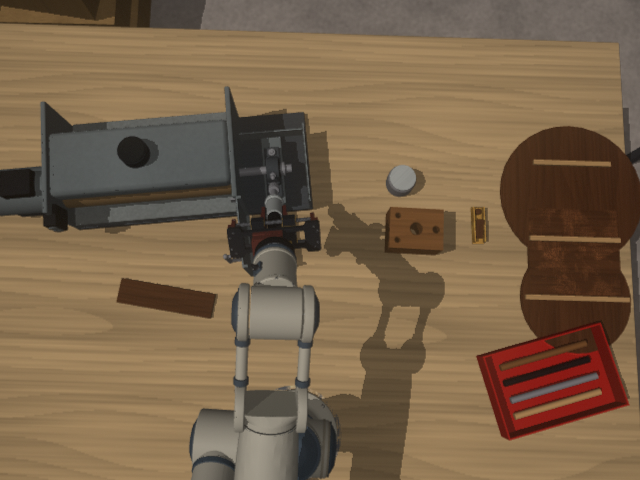

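The coupler is lined up short of the nipple in all three views: wrist (318,225), scene (376,232), top (273,190). The door is still open. I'll zoom in to check the alignment.

```bash
python3 - <<'E'
from h import *
for n,(v,u) in {'wrist6':(150,270),'scene6':(165,310),'top6':(130,220)}.items():
    a=cv2.imread(f'pics/{n}.png')[v:v+90,u:u+120]; a=cv2.resize(a,(800,600),interpolation=cv2.INTER_CUBIC)
    c=dict(np.load(f'pics/{n}.npz'))
    z=lambda p:tuple(int(t) for t in ((proj(c,p)-[u,v]+.5)*800/120))
    s=robot.sense(); p=np.array(s['eef_pos']); ax=-R.from_quat(s['tool_rot']).as_matrix()[:,0]
    # nominal gun: origin .054 ahead of TCP along -ax ; mouth .129
    for d,col in ((-.03,(0,255,0)),(.054,(0,255,255)),(.129,(0,0,255))):
        cv2.circle(a,z(p-ax*d),4,col,-1)
    cv2.circle(a,z(TIP),4,(255,0,255),-1); cv2.line(a,z(TIP),z(TIP-AX*.015),(255,0,0),1)
    cv2.imwrite(f'pics/{n}z.png',a)
print(p,TIP+AX*.172, np.degrees(np.arccos(ax@AX)))
E
```

```text
[0.48783016 0.04880928 0.29130417] [0.48724128 0.05041773 0.29075964] 0.11511427932472121
```

View pics/wrist6z.png

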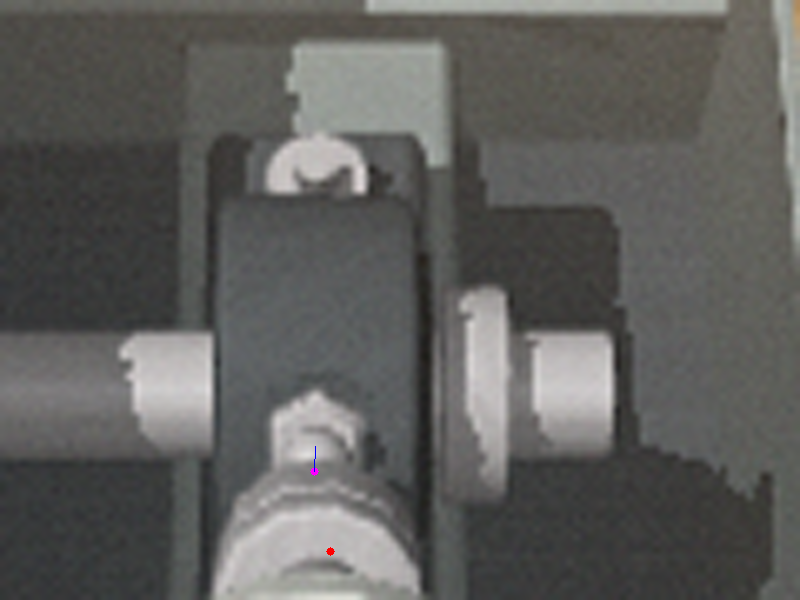

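View pics/scene6z.png

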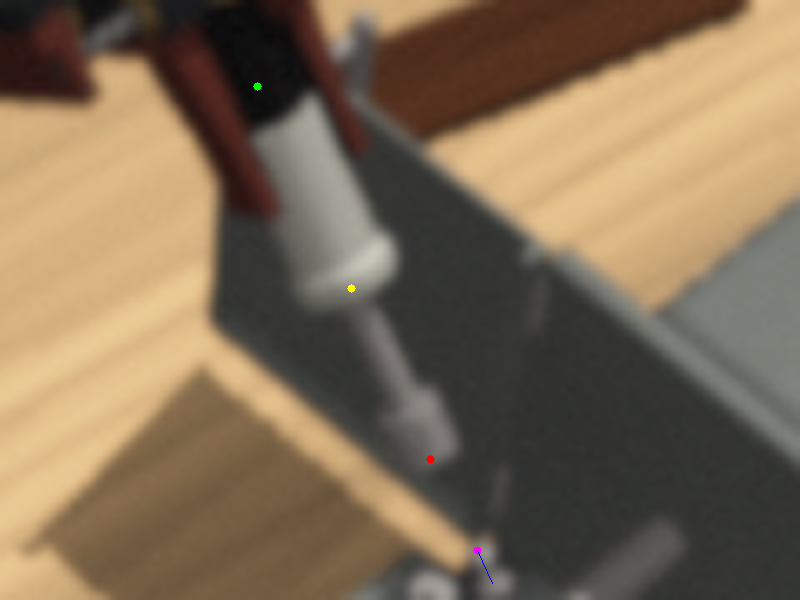

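View pics/top6z.png

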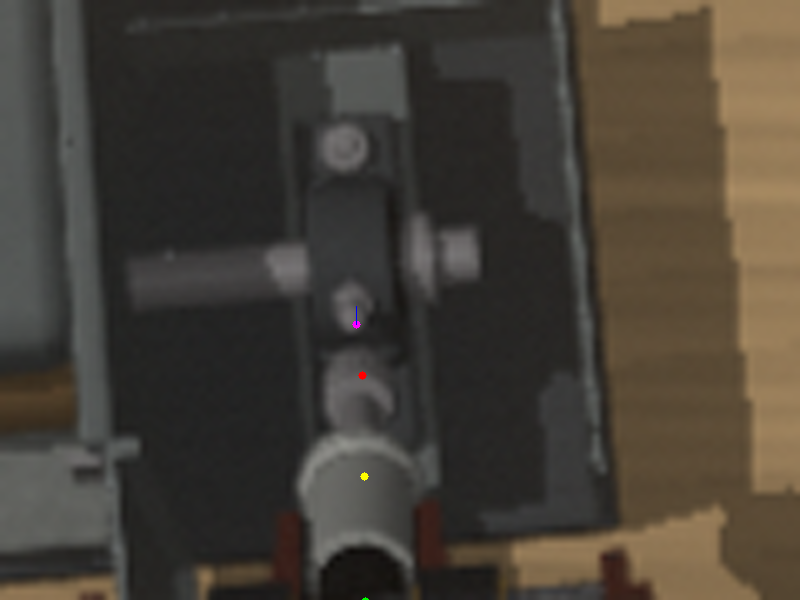

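```bash
python3 - <<'E'
from h import *
g=TIP+AX*.172; T=R.from_quat(QP)
c=np.load('pics/wrist6.npz'); W=cloud(c)
L=T.inv().apply((W-g).reshape(-1,3)).reshape(W.shape)
for lo in np.arange(.0,.15,.006):
    m=(L[...,0]>lo)&(L[...,0]<lo+.006)&(abs(L[...,1])<.03)&(abs(L[...,2])<.03)
    P=L[m]
    if len(P)<15: continue
    r=least_squares(lambda q:np.hypot(P[:,1]-q[0],P[:,2]-q[1])-q[2],[0,0,.015],loss='soft_l1',f_scale=.001)
    print(round(lo,3),len(P),'y',np.round([P[:,1].min(),P[:,1].max()],4),'zmin',round(np.percentile(P[:,2],3),4),'fit',np.round(r.x,4))
ball=np.array([.6004,.0639,.1558])
print('ball in tool',T.inv().apply(ball-g), 'expected x', .172+.005)
# nipple pts
v,u=np.mgrid[:480,:640]
m=(L[...,0]>.15)&(L[...,0]<.20)&(abs(L[...,1])<.012)&(abs(L[...,2])<.015)
P=L[m]; print(len(P)); 
for a,b in ((.165,.175),(.175,.182),(.182,.188),(.188,.195)):
    q=P[(P[:,0]>a)&(P[:,0]<b)]; print(a,len(q),np.round([q[:,1].min(),q[:,1].max(),q[:,2].min(),q[:,2].max()],4) if len(q) else '')
E
```

```text
0.0 563 y [-0.025   0.0261] zmin -0.0174 fit [0.0004 0.039  0.0549]
0.006 463 y [-0.0249  0.0261] zmin -0.0173 fit [0.0008 0.0385 0.0544]
0.012 268 y [-0.0173  0.0169] zmin -0.0174 fit [ 0.0005 -0.0005  0.0168]
0.018 235 y [-0.0158  0.0169] zmin -0.0174 fit [ 0.0006 -0.0004  0.0168]
0.024 209 y [-0.0161  0.0168] zmin -0.0173 fit [ 0.0006 -0.0004  0.0168]
0.03 195 y [-0.0163  0.0171] zmin -0.0172 fit [ 0.0006 -0.0004  0.0168]
0.036 310 y [-0.0171  0.0183] zmin -0.0177 fit [0.0005 0.0001 0.0174]
0.042 587 y [-0.0192  0.0197] zmin -0.0199 fit [ 0.0005 -0.0006  0.0187]
0.048 84 y [-0.0189  0.02  ] zmin -0.0201 fit [ 0.0006 -0.0002  0.0198]
0.102 247 y [-0.0107  0.0112] zmin -0.0113 fit [0.0005 0.0029 0.0117]
0.108 71 y [-0.0109  0.012 ] zmin -0.0118 fit [ 0.0006 -0.0001  0.0116]
0.114 57 y [-0.0112  0.0116] zmin -0.012 fit [0.0006 0.     0.0117]
0.12 49 y [-0.0107  0.0111] zmin -0.0118 fit [ 0.0006 -0.0001  0.0116]
0.126 23 y [-0.0091  0.0112] zmin -0.0118 fit [ 0.0006 -0.0001  0.0117]
ball in tool [ 0.17663644  0.00020991 -0.00054717] expected x 0.177
534
0.165 28 [-0.0034  0.0039 -0.0042 -0.0008]
0.175 15 [-0.0044  0.0048 -0.0049  0.0002]
0.182 52 [-0.0055  0.0059 -0.007   0.0024]
0.188 378 [-0.0114  0.0118 -0.0144  0.0088]
```

```bash
python3 - <<'E'
from h import *
g=lambda d:TIP+AX*d
robot.servo_line(g(.136),max_speed=.08,orientation=QP); robot.pause(.3)
f0=np.mean([robot.sense()['wrist_force'] for _ in range(5)],0); print('base',f0, robot.sense()['time_s'])
np.save('f0.npy',f0)
for d in np.arange(.132,.103,-.002):
    robot.servo_line(g(d),max_speed=.02)
    S=[]
    for _ in range(3): S.append(robot.sense()); robot.pause(.02)
    f=np.mean([s['wrist_force'] for s in S],0)-f0; p=np.mean([s['eef_pos'] for s in S],0)
    T=R.from_quat(QP).inv()
    print(round(d,3),'axial',round(float(f@AX),1),'tool',np.round(T.apply(f),1),'d_act',round(float((p-TIP)@AX),4),'lat',np.round(T.apply(p-TIP)[1:]*1e3,1),'t',round(S[-1]['time_s'],2))
    if f@AX>13 or np.linalg.norm(f)>25: break
cam('scene','scene7');cam('wrist','wrist7')
E
```

```text
base [-0.01328231  0.39015956 -3.490979  ] 18.8167
0.132 axial -0.0 tool [0.  0.4 0.2] d_act 0.1318 lat [-0.   0.2] t 19.2
0.13 axial 0.1 tool [-0.1  0.6  0.2] d_act 0.1298 lat [-0.   0.1] t 19.5
0.128 axial -0.4 tool [ 0.4  0.6 -0.4] d_act 0.1278 lat [-0.   0.1] t 19.8
0.126 axial 0.1 tool [-0.1  0.6 -0. ] d_act 0.1259 lat [-0.   0.1] t 20.1
0.124 axial 2.3 tool [-2.3  0.6  0.4] d_act 0.1243 lat [ 0.  -0.4] t 20.4
0.122 axial 1.9 tool [-1.9  0.7 -0.4] d_act 0.1219 lat [-0.  -0.1] t 20.7
0.12 axial -4.0 tool [ 4.   0.5 -1.4] d_act 0.119 lat [-0.   0.8] t 21.0
0.118 axial -5.7 tool [ 5.7  0.9 -1.5] d_act 0.1172 lat [0.  0.6] t 21.3
0.116 axial -1.1 tool [ 1.1  0.4 -0.4] d_act 0.1162 lat [-0.  -0.1] t 21.6
0.114 axial 9.4 tool [-9.4 -0.4  1.8] d_act 0.1157 lat [-0.  -1.2] t 21.9
0.112 axial 12.1 tool [-12.1   0.3   2.6] d_act 0.114 lat [-0.  -1.4] t 22.2
0.11 axial 12.4 tool [-12.4   0.    2.8] d_act 0.1121 lat [-0.  -1.4] t 22.5
0.108 axial 13.0 tool [-13.    1.    2.8] d_act 0.1102 lat [-0.  -1.5] t 22.8
0.106 axial 14.2 tool [-14.2   0.4   2.9] d_act 0.1083 lat [-0.  -1.6] t 23.1
```

The readings match a clean snap: resistance, then pull-in at d≈0.119, seating at 0.1157, then the spring. I'll continue to about 11.5 mm and trim out the small lateral sag.

```bash
python3 - <<'E'
from h import *
f0=np.load('f0.npy'); tz=R.from_quat(QP).as_matrix()[:,2]; T=R.from_quat(QP).inv()
for d,o in ((.1045,.0007),(.103,.0014),(.1015,.0014)):
    robot.servo_line(TIP+AX*d+tz*o,max_speed=.02); robot.pause(.2)
    S=[]
    for _ in range(6): S.append(robot.sense()); robot.pause(.03)
    f=np.mean([s['wrist_force'] for s in S],0)-f0; p=np.mean([s['eef_pos'] for s in S],0)
    print(d,'axial',round(float(f@AX),1),'tool',np.round(T.apply(f),1),'d_act',round(float((p-TIP)@AX),4),'lat',np.round(T.apply(p-TIP)[1:]*1e3,1),'w',S[-1]['grip_width'],'t',round(S[-1]['time_s'],2))
    if f@AX>18: break
cam('scene','scene8');cam('wrist','wrist8')
a=cv2.imread('pics/wrist8.png')[130:310,200:440]; b=cv2.imread('pics/scene8.png')[165:285,300:460]
cv2.imwrite('pics/w8z.png',cv2.resize(a,(800,600),interpolation=cv2.INTER_CUBIC));cv2.imwrite('pics/s8z.png',cv2.resize(b,(800,600),interpolation=cv2.INTER_CUBIC))
# collar / coupler positions in tool frame from depth
for n in ('wrist6','wrist8'):
    c=np.load(f'pics/{n}.npz'); W=cloud(c); g=(TIP+AX*.172) if n=='wrist6' else p
    L=T.apply((W-g).reshape(-1,3)).reshape(W.shape)
    # column of pixels along gun axis
    m=(abs(L[...,1]-.0005)<.004)&(L[...,2]>-.022)&(L[...,2]<-.004)
    x=L[m][:,0]; z=L[m][:,2]; o=np.argsort(x); x,z=x[o],z[o]
    print(n,'collar end',x[(z<-.0185)].max().round(4),'coupler x range',x[(z<-.009)&(x>.06)].min().round(4),x[(z<-.0095)&(x>.06)].max().round(4))
E
```

```text
0.1045 axial 14.4 tool [-14.4  -0.    3.1] d_act 0.1071 lat [-0.  -1.2] w 0.033259251970680304 t 23.83
0.103 axial 15.0 tool [-15.   -0.1   2.6] d_act 0.1058 lat [-0.  -0.9] w 0.033422086931226225 t 24.48
0.1015 axial 15.8 tool [-15.8   0.1   2.4] d_act 0.1044 lat [-0. -1.] w 0.03349924415667554 t 25.13
wrist6 collar end 0.2021 coupler x range 0.1056 0.2021
wrist8 collar end 0.1365 coupler x range 0.0943 0.1365
```

View pics/w8z.png

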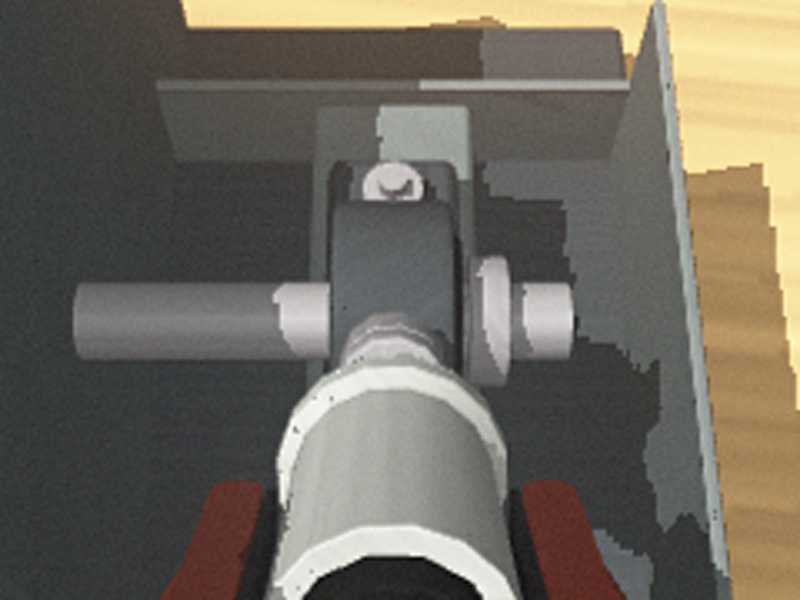

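View pics/s8z.png

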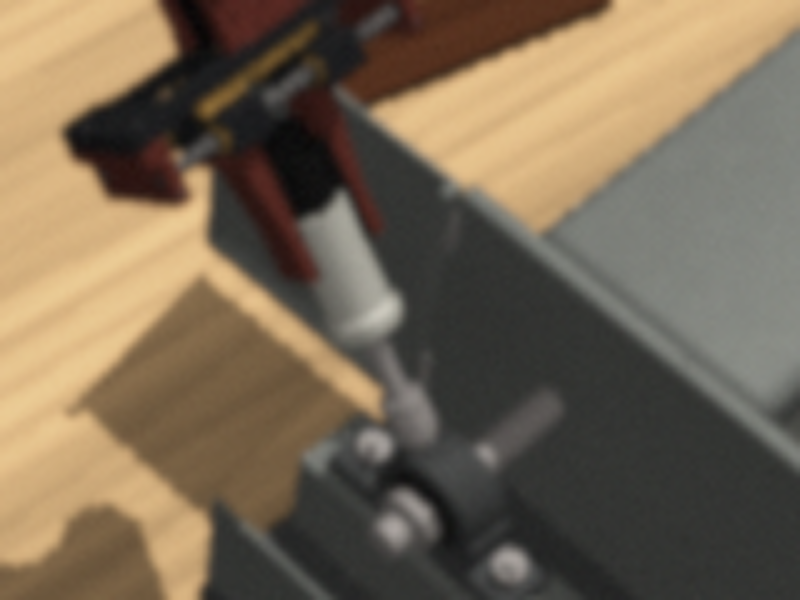

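The coupler is on the ball and has moved 11.3 mm towards the gripper. I'll confirm this isn't gun slip, and check the door, the bystanders and the hold.

```bash
python3 - <<'E'
from h import *
f0=np.load('f0.npy'); T=R.from_quat(QP).inv()
robot.pause(1.0)
S=[robot.sense() for _ in range(8)]
f=np.mean([s['wrist_force'] for s in S],0)-f0; p=np.mean([s['eef_pos'] for s in S],0); print('axial',f@AX,'comp',.1157-(p-TIP)@AX)
cam('top','top9'); cam('wrist','wrist9')
for n in ('wrist6','wrist9'):
    c=np.load(f'pics/{n}.npz'); W=cloud(c); g=(TIP+AX*.172) if n=='wrist6' else p
    L=T.apply((W-g).reshape(-1,3)).reshape(W.shape)
    m=(abs(L[...,1]-.0005)<.012)&(L[...,0]>.0)&(L[...,0]<.07)&(abs(L[...,2])<.025)
    P=L[m]; r=np.hypot(P[:,1]-.0005,P[:,2]); k=(r>.0188)&(r<.022); print(n,'collar x',np.percentile(P[k,0],[2,98]).round(4))
    m=(abs(L[...,1]-.0005)<.004)&(L[...,0]>.07)&(L[...,0]<.125)&(L[...,2]>-.014)&(L[...,2]<-.009); print('coupler rear',np.percentile(L[m][:,0],2).round(4))
W=cloud(np.load('pics/top9.npz'))
m=(abs(W[...,2]-.2225)<.006)&(W[...,0]>.375)&(W[...,0]<.525)&(W[...,1]>.105)&(W[...,1]<.145); P=W[m]; print('door pts',len(P), np.degrees(np.arctan(np.polyfit(P[:,0],P[:,1],1)[0])) if len(P)>5 else '')
W0=cloud(np.load('pics/top0.npz'))
for nm,lo,xy in (('tin',.05,(.626,-.251)),('plane',.015,(.526,-.455)),('blank',.005,(.322,.331))):
    for w in (W0,W):
        m=(w[...,2]>lo)&(w[...,2]<lo+.03)&(abs(w[...,0]-xy[0])<.06)&(abs(w[...,1]-xy[1])<(.06 if nm!='blank' else .14)); print(nm,m.sum(),np.round(np.median(w[m],0),4))
st()
E
```

```text
axial 16.0430281483559 comp 0.011272879966542054
wrist6 collar x [0.0423 0.0509]
coupler rear 0.1059
wrist9 collar x [0.0432 0.0509]
coupler rear 0.0946
door pts 52 7.941126937692712
tin 622 [ 0.6308 -0.2513  0.0647]
tin 616 [ 0.6309 -0.2514  0.0648]
plane 335 [ 0.5249 -0.4528  0.0247]
plane 346 [ 0.5248 -0.4526  0.0251]
blank 2562 [0.32   0.3295 0.0104]
blank 2579 [0.3194 0.3293 0.0102]
t 26.37 p [0.5311 0.0558 0.2396] F [-12.4  -1.4   7.5] T [-0.11  1.6   0.04] w 0.0331
```

View pics/top9.png

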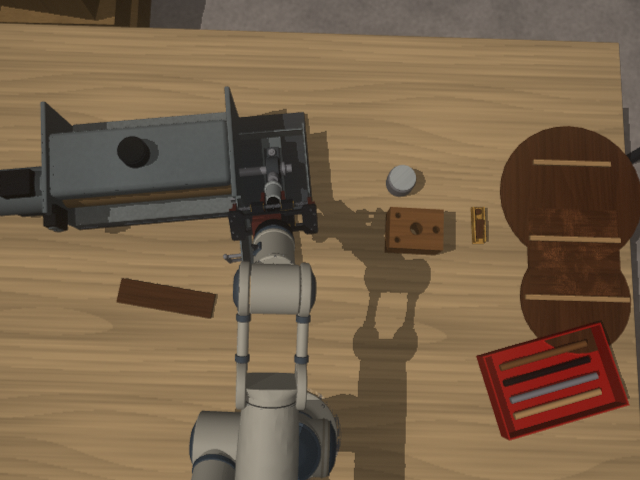

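The collar hasn't moved in the grip, so the nozzle is 11.3 mm of 14 mm in. The door is still open, the bystanders haven't moved and the push is steady at about 16 N. Handing in.

```bash
python3 - <<'E'
from h import *
robot.close_job(); st()
E
```

```text
the job is handed in; nothing more can be done
the job is handed in; nothing more can be done
```

The job is done and handed in, about 26 s into the 64 s. The door stands open, and the arm is holding the gun pressed onto the nipple.

- **Door:** I pinched the D-pull and swung the door to about 88–89° by the camera fits. It was still there at the last check. The pull on the handle reached about 20 N on the way, because my hinge position was slightly off.
- **Coupler:** I lifted the gun by its barrel and lined it up with the nipple to within about 0.5 mm. The force then rose, dropped as the coupler pulled itself on, and rose again when it seated, which is what a snap should look like.
- **Nozzle:** It is about 11.3 mm of its 14 mm into the gun. Arm travel and wrist-camera depth agree on this, and the collar did not slip in the grip. The push held steady at about 16 N, slightly above the 15 N the spring should give at that depth.
- **Other things:** The tin, finger plane and blank are where they were, to within 1 mm.

Two checks were off:
- **Tilt:** The gripper sags about 1 mm sideways under load, so the gun is tilted about half a degree off the nipple's axis.
- **Nipple position:** It measured about 5 mm deeper behind the door than the given 49 mm implied. I used the measured position, and the seating contact confirmed it.

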